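# Close the paint jars and clamp the panel to the easel

### The arm

A 7-joint arm with a two-finger parallel gripper is mounted at the origin on the work surface. World frame = base frame: x ahead of the robot, y to its left, z up, the work surface at z = 0. Lengths are in m, angles in rad, forces in N, time in s.
With the tool pointing down it reaches from about 0.425 to 1.025 m from the base axis. Payload 9.4 kg.
Tool frame: the origin (TCP) lies midway between the tips of the shut fingers; the grasp point (between the pads) lies 19 mm behind it (robot.tcp_to_grasp is the distance from the TCP to the grasp point, in m); z points along the fingers, y is the line along which they close (so a half turn about z gives the same grasp; the last joint's range is limited). The gripper opens to 85 mm and grips with 20 to 120 N. Pads are 22 mm wide; open, the fingers measure 114 mm over their backs; the gripper's body (76 mm by 85 mm) begins 54 mm behind the grasp point. The pads swing forward as they close: fully open they stand 13 mm farther back than shut.
Start: joints at [1.238, 0.599, -0.003, 1.599, 0.002, 0.943, -0.08], TCP at [0.183, -0.701, 0.231] pointing down, gripper open.
Joint ranges: [-2.57, 2.57], [-0.35, 1.97], [-1.29, 1.29], [0.11, 2.56], [-1.05, 4.19], [0.11, 1.86], [-2.63, 2.63]. Speed limits (rad/s): [2.22, 2.22, 3.01, 3.01, 3.14, 3.14, 3.14].

### API

Orientations are given as a rotation vector (axis times angle).
In Python, from workcell import robot gives the robot as it stands.
- The arm moves only by the tool send_rows, never from a script. Its argument "steps" is one flat list of numbers, 5 for each row, row after row: the shift along the world's x, y, z in mm, then the turn about the world's z in rad, then the opening, from 0 (shut) to 1 (fully open). A call has 1 to 20 rows; each row shifts and turns the commanded pose from where the row before left it; what a row does not reach is not made up. A row lasts 1/10 s, in which the tool goes at most 50 mm and 8.59 degrees, less where a joint would pass 70% of its speed; a pose out of reach is approached as far as the arm can. A call is refused whole if a number of a shift passes 50 or a number of a turn 0.15, either way. A call with a gripper value outside its range is refused whole. The fingers move at their own pace and stop on an object; "grip_force" is the grip in N (left out, the last holds). Time passes only in rows, so rows that do not move let the fingers close. It gives the time, the measured TCP pose, the force, the opening and the grip force at its end, in the units of the state.
- robot.get_state(): the state, without advancing time (a new reading comes with each control period).
- robot.capture(name): name is "scene" or "top" or "wrist"; returns a dict with "color" (480x640x3 uint8, blue, green, red), "z_map" (480x640 float32, m along the optical axis (not along the pixel's ray), 0 where there is no reading), "K" (3x3 intrinsics, pixels), "R" (3x3) and "t" (3): a world point X has camera coordinates R X + t. Camera axes: x right, y down, z forward; pixel columns grow to the right and rows downward; lengths in m; the calibration is good to about 2 mm. A picture is of the moment at which its call begins.
- robot.sign_off(): hands the job in; it is judged then, once.
Trained networks look in a picture, given as the dict that the camera call returned (one of the last four; its "shot" number tells which), for a name from the list of things; names that differ only in an ending like _2 or _b are one class to them, and where a whole thing is asked for, a point or a joint stands for the part that bears it (a point fixed in the world has none). Each returns a list of dicts, best first, with "p" (0 to 1); they miss things now and then, are a little off and sometimes report something else, mostly with a low value. They report only what shows in the picture. A call takes as long as a camera call.
- robot.boxes_of(picture, thing): "point" ([x, y, z] in m, in world coordinates, good to about 4 mm: the middle of the surface that is visible of it).
- robot.pinpoint(picture, thing): "point" ([x, y, z] in m, in world coordinates, good to about 4 mm: a listed point, or the origin of a listed thing).
The state is a dict: "clock": time; "qpos": joint angles; "qd": joint speeds; "tau": joint torques, N m; "eef_pos": TCP position; "tool_rot": TCP orientation; "force": force on the tool from outside, world axes, zero at the start; "torque": the same for the moment, N m; "grip_width": opening from 0.0 (shut) to 1.0 (fully open); "finger_force": force on a finger pad.
Only numpy, scipy, OpenCV 4.12 (cv2) and the standard library are available. Lean on these libraries where they do the work, as an engineer would, in place of code of your own. Each camera call takes 0.05 s, during which the arm holds its last target. There are 200 camera calls.

### The job

Pack up the painting table. First put every lid that is there on the jar it fits, pushed fully home, so that the paint does not dry; then squeeze the two spring clamps open and clip one onto each side edge of the easel's board, so that the panel is held to it left and right. Leave jars without a lid open, and leave everything else alone.

Things in the scene. Friction and masses are not known exactly. Their poses are not given: they have to be found in the camera images.
- jar_s: the smallest of four plain white ceramic paint jars, open at the top: outer diameter 44, mouth diameter 36, height 75 (mm), standing upright and loose; origin at the centre of its underside, z up
- jar_m: the second smallest of four plain white ceramic paint jars, open at the top: outer diameter 54, mouth diameter 46, height 85 (mm), standing upright and loose; origin at the centre of its underside, z up
- jar_l: the second largest of four plain white ceramic paint jars, open at the top: outer diameter 64, mouth diameter 56, height 70 (mm), standing upright and loose; origin at the centre of its underside, z up
- jar_xl: the largest of four plain white ceramic paint jars, open at the top: outer diameter 74, mouth diameter 66, height 80 (mm), standing upright and loose; origin at the centre of its underside, z up
- lid_s: plug lid of jar_s, the smallest (mm): wood flange of diameter 44, 6 thick, on a cork plug of diameter 32, 12 long, chamfered; round knob on top, diameter 24, 30 high. Lies plug down; origin at the centre of the plug's underside, the knob from 18 to 48 above it. Seated, its origin is 63 above the jar's. May be absent
- lid_m: plug lid of jar_m, the second smallest (mm): wood flange of diameter 54, 6 thick, on a cork plug of diameter 42, 12 long, chamfered; round knob on top, diameter 24, 30 high. Lies plug down; origin at the centre of the plug's underside, the knob from 18 to 48 above it. Seated, its origin is 73 above the jar's. May be absent
- lid_l: plug lid of jar_l, the second largest (mm): wood flange of diameter 64, 6 thick, on a cork plug of diameter 52, 12 long, chamfered; round knob on top, diameter 24, 30 high. Lies plug down; origin at the centre of the plug's underside, the knob from 18 to 48 above it. Seated, its origin is 58 above the jar's. May be absent
- lid_xl: plug lid of jar_xl, the largest (mm): wood flange of diameter 74, 6 thick, on a cork plug of diameter 62, 12 long, chamfered; round knob on top, diameter 24, 30 high. Lies plug down; origin at the centre of the plug's underside, the knob from 18 to 48 above it. Seated, its origin is 68 above the jar's. May be absent
- easel: fixed table easel (mm): board and painted panel form one upright slab, 12 thick (its x, centred on the origin), 180 wide (its y; left edge +90, right edge -90), 30 to 230 above the table (its z); the painting faces -x, the robot. Foot block 110 wide, 22 high, x -25 to 105. Origin on the table under the slab's middle
- clip1: black nylon spring clamp on its side, 112 long, 32 high (mm), like a big clothes peg. Origin: pivot axis at the underside; z = pivot axis. Closed, x points to the jaws (pads 30 to 50 ahead of the pivot; handles reach 62 behind). The frame turns with the +y arm: the midline is x turned clockwise from above by half the opening angle. Pinch the handles on it 46 behind the pivot, across it
- clip1_arm (a joint): opening angle of this clamp: 0 closed (handles 54 mm wide overall at the pinch point), about 0.25 gripping a 12 mm edge, 0.62 rad at the stop, with the handles squeezed to 24 mm and the pads about 30 mm apart; squeezing takes 13 to 20 N
- clip1_jaw1 (a point): centre of the rubber pad face of jaw 1 (pad 20 long, 30 high, mm), at half the clamp's height
- clip1_jaw2 (a point): centre of the rubber pad face of jaw 2 (pad 20 long, 30 high, mm), at half the clamp's height
- clip2: black nylon spring clamp on its side, 112 long, 32 high (mm), like a big clothes peg. Origin: pivot axis at the underside; z = pivot axis. Closed, x points to the jaws (pads 30 to 50 ahead of the pivot; handles reach 62 behind). The frame turns with the +y arm: the midline is x turned clockwise from above by half the opening angle. Pinch the handles on it 46 behind the pivot, across it
- clip2_arm (a joint): opening angle of this clamp: 0 closed (handles 54 mm wide overall at the pinch point), about 0.25 gripping a 12 mm edge, 0.62 rad at the stop, with the handles squeezed to 24 mm and the pads about 30 mm apart; squeezing takes 13 to 20 N
- clip2_jaw1 (a point): centre of the rubber pad face of jaw 1 (pad 20 long, 30 high, mm), at half the clamp's height
- clip2_jaw2 (a point): centre of the rubber pad face of jaw 2 (pad 20 long, 30 high, mm), at half the clamp's height
- tube_a: paint tube 120 x 36 x 20 (mm), a bystander to be left alone; origin at its underside
- tube_b: paint tube 120 x 36 x 20 (mm), a bystander to be left alone; origin at its underside
- brush: flat paint brush 190 long, lying beside the easel (mm), a bystander to be left alone; origin at its underside
- knife: palette knife 200 long (mm), a bystander to be left alone; origin at its underside
- medium: amber bottle 56 diameter, 130 high (mm), a bystander to be left alone; origin at its underside
- gesso: closed squat white jar 72 diameter, 90 high, with a screw cap (mm), a bystander to be left alone; origin at its underside

How it is judged:
On the way, in this order (a step that is already met when the one before it is completed fails the run):
1. every lid that is present sits fully home on the jar of its own size (horizontal distance between lid_s and jar_s below 0.005 m and z of lid_s in the frame of jar_s between 0.06 and 0.066 m and angle between each of lid_s, lid_m, lid_l, lid_xl's own z axis and vertical below 0.1 rad and horizontal distance between lid_m and jar_m below 0.005 m and z of lid_m in the frame of jar_m between 0.07 and 0.076 m and horizontal distance between lid_l and jar_l below 0.005 m and z of lid_l in the frame of jar_l between 0.055 and 0.061 m and horizontal distance between lid_xl and jar_xl below 0.005 m and z of lid_xl in the frame of jar_xl between 0.065 and 0.071 m), for 0.2 s.
2. one spring clamp grips the left side edge of the easel's board and the other the right side edge, let go by the gripper ((((value of joint clip1_arm between 0.14 and 0.42 rad and contact force between clip1 and easel above 2 N and angle between the z axis of clip1 and the z axis of easel, either way round below 0.35 rad and linear speed of clip1 below 0.03 m/s and y of clip1_jaw1 in the frame of easel between 0.05 and 0.082 m and x of clip1_jaw1 in the frame of easel between -0.02 and 0.02 m and z of clip1_jaw1 in the frame of easel between 0.05 and 0.21 m and y of clip1_jaw2 in the frame of easel between 0.05 and 0.082 m and x of clip1_jaw2 in the frame of easel between -0.02 and 0.02 m and z of clip1_jaw2 in the frame of easel between 0.05 and 0.21 m) and (value of joint clip2_arm between 0.14 and 0.42 rad and contact force between clip2 and easel above 2 N and angle between the z axis of clip2 and the z axis of easel, either way round below 0.35 rad and linear speed of clip2 below 0.03 m/s and y of clip2_jaw1 in the frame of easel between -0.082 and -0.05 m and x of clip2_jaw1 in the frame of easel between -0.02 and 0.02 m and z of clip2_jaw1 in the frame of easel between 0.05 and 0.21 m and y of clip2_jaw2 in the frame of easel between -0.082 and -0.05 m and x of clip2_jaw2 in the frame of easel between -0.02 and 0.02 m and z of clip2_jaw2 in the frame of easel between 0.05 and 0.21 m)) or ((value of joint clip1_arm between 0.14 and 0.42 rad and contact force between clip1 and easel above 2 N and angle between the z axis of clip1 and the z axis of easel, either way round below 0.35 rad and linear speed of clip1 below 0.03 m/s and y of clip1_jaw1 in the frame of easel between -0.082 and -0.05 m and x of clip1_jaw1 in the frame of easel between -0.02 and 0.02 m and z of clip1_jaw1 in the frame of easel between 0.05 and 0.21 m and y of clip1_jaw2 in the frame of easel between -0.082 and -0.05 m and x of clip1_jaw2 in the frame of easel between -0.02 and 0.02 m and z of clip1_jaw2 in the frame of easel between 0.05 and 0.21 m) and (value of joint clip2_arm between 0.14 and 0.42 rad and contact force between clip2 and easel above 2 N and angle between the z axis of clip2 and the z axis of easel, either way round below 0.35 rad and linear speed of clip2 below 0.03 m/s and y of clip2_jaw1 in the frame of easel between 0.05 and 0.082 m and x of clip2_jaw1 in the frame of easel between -0.02 and 0.02 m and z of clip2_jaw1 in the frame of easel between 0.05 and 0.21 m and y of clip2_jaw2 in the frame of easel between 0.05 and 0.082 m and x of clip2_jaw2 in the frame of easel between -0.02 and 0.02 m and z of clip2_jaw2 in the frame of easel between 0.05 and 0.21 m)))), for 0.2 s.
At the end, for the whole second after the job is handed in: Each present lid level on its own jar, plug in the mouth, within 5 mm of centre and 3 mm of fully home. One clamp on each side edge, let go and gripping it (over 2 N): both pad centres 8 to 40 mm in from the edge, 50 to 210 mm above the table, pivot upright within 20 degrees. All at rest (all of step 1 and (((value of joint clip1_arm between 0.14 and 0.42 rad and contact force between clip1 and easel above 2 N and angle between the z axis of clip1 and the z axis of easel, either way round below 0.35 rad and linear speed of clip1 below 0.03 m/s and y of clip1_jaw1 in the frame of easel between 0.05 and 0.082 m and x of clip1_jaw1 in the frame of easel between -0.02 and 0.02 m and z of clip1_jaw1 in the frame of easel between 0.05 and 0.21 m and y of clip1_jaw2 in the frame of easel between 0.05 and 0.082 m and x of clip1_jaw2 in the frame of easel between -0.02 and 0.02 m and z of clip1_jaw2 in the frame of easel between 0.05 and 0.21 m) and (value of joint clip2_arm between 0.14 and 0.42 rad and contact force between clip2 and easel above 2 N and angle between the z axis of clip2 and the z axis of easel, either way round below 0.35 rad and linear speed of clip2 below 0.03 m/s and y of clip2_jaw1 in the frame of easel between -0.082 and -0.05 m and x of clip2_jaw1 in the frame of easel between -0.02 and 0.02 m and z of clip2_jaw1 in the frame of easel between 0.05 and 0.21 m and y of clip2_jaw2 in the frame of easel between -0.082 and -0.05 m and x of clip2_jaw2 in the frame of easel between -0.02 and 0.02 m and z of clip2_jaw2 in the frame of easel between 0.05 and 0.21 m)) or ((value of joint clip1_arm between 0.14 and 0.42 rad and contact force between clip1 and easel above 2 N and angle between the z axis of clip1 and the z axis of easel, either way round below 0.35 rad and linear speed of clip1 below 0.03 m/s and y of clip1_jaw1 in the frame of easel between -0.082 and -0.05 m and x of clip1_jaw1 in the frame of easel between -0.02 and 0.02 m and z of clip1_jaw1 in the frame of easel between 0.05 and 0.21 m and y of clip1_jaw2 in the frame of easel between -0.082 and -0.05 m and x of clip1_jaw2 in the frame of easel between -0.02 and 0.02 m and z of clip1_jaw2 in the frame of easel between 0.05 and 0.21 m) and (value of joint clip2_arm between 0.14 and 0.42 rad and contact force between clip2 and easel above 2 N and angle between the z axis of clip2 and the z axis of easel, either way round below 0.35 rad and linear speed of clip2 below 0.03 m/s and y of clip2_jaw1 in the frame of easel between 0.05 and 0.082 m and x of clip2_jaw1 in the frame of easel between -0.02 and 0.02 m and z of clip2_jaw1 in the frame of easel between 0.05 and 0.21 m and y of clip2_jaw2 in the frame of easel between 0.05 and 0.082 m and x of clip2_jaw2 in the frame of easel between -0.02 and 0.02 m and z of clip2_jaw2 in the frame of easel between 0.05 and 0.21 m))) and linear speed of each of lid_s, lid_m, lid_l, lid_xl below 0.03 m/s); the robot touches nothing.
It fails at once if a jar is tipped over (more than 35 degrees) (angle between any of jar_s, jar_m, jar_l, jar_xl's own z axis and vertical above 0.6 rad).
It fails at once if a bystander (tube, brush, knife, bottle or closed jar) is pushed more than 40 mm from its place (distance of any of tube_a, tube_b, brush, knife, medium, gesso from where it was at the start of the episode above 0.04 m).
Of lid_s, lid_m, lid_l, lid_xl only 3 to 4 are there at a start; the rules pass over those that are not, and their reading is None.
At some moment in a run one of lid_s, lid_m, lid_l, lid_xl may be knocked a few centimetres aside while the robot is not near it.
It also fails if it takes over 208 s, if anything falls off the work surface, if the arm or the gripper's body presses on something with over 40 N, if the wrist force passes 120 N, or if a joint passes its speed limit or range.

## Working session

There is one attempt and no reset: what is moved stays moved. The work goes in short steps, Python scripts to look and compute and a tool call to move; the robot and the scene stay as the last step left them, time stands still between calls to the robot, and variables do not carry over. Pictures are saved under pics/ and viewed, at most 14 in all, crops included, and the job is handed in when it is done.

Besides the shell and the picture viewer there is one more tool, called after "Call:" as name(argument=value, ...) on one line, values as JSON. send_rows: Moves the arm, as the interface text tells. Its arguments: {"type":"object","properties":{"steps":{"type":"array","items":{"type":"number"}},"grip_force":{"type":"number"}},"required":["steps"]}

```bash
ls; mkdir -p pics
cat > h.py <<'E'
from workcell import robot
import cv2,numpy as np
def pts(c):
    z=c["z_map"];v,u=np.mgrid[:480,:640];K=c["K"]
    P=np.stack([(u-K[0,2])/K[0,0]*z,(v-K[1,2])/K[1,1]*z,z],-1)
    return (P-c["t"])@c["R"]   # R^T(P-t)
E
python3 - <<'E'
from h import *
s=robot.get_state();print(s)
for n in("top","scene"):
    c=robot.capture(n);cv2.imwrite(f"pics/{n}0.png",c["color"])
    print(n,c["t"],c["R"].round(2).tolist(),c["K"][0,0])
    np.savez(f"{n}0.npz",**{k:c[k] for k in("color","z_map","K","R","t")})
    for t in["jar_s","jar_m","jar_l","jar_xl","lid_s","lid_m","lid_l","lid_xl","easel","clip1","clip1_jaw1","clip1_jaw2","tube_a","brush","knife","medium","gesso"]:
        r=robot.pinpoint(c,t);print(t,[(np.round(d["point"],3).tolist(),round(d["p"],2)) for d in r[:4]])
E
```

```text
pics
{'clock': 0.0, 'qpos': array([ 1.23831782,  0.60012296, -0.00254508,  1.60013843,  0.0017957 ,
        0.94288716, -0.0797942 ]), 'qd': array([-9.13280755e-04,  2.89678260e-04, -3.78500937e-05,  1.16834728e-04,
       -3.94717654e-04,  2.10845471e-03, -7.03011698e-04]), 'tau': array([ 1.88017098e-04, -7.76461244e+01,  1.56474441e+00, -2.58008230e+01,
        1.23503659e-02,  9.14960954e-03, -2.94997903e-05]), 'eef_pos': array([ 0.18329036, -0.70095938,  0.23041543]), 'tool_rot': array([-3.11441859e+00, -4.00586665e-01,  5.24900052e-04]), 'force': array([ 0.07671236, -0.22571596, -1.22366672]), 'torque': array([-0.01707663, -0.05185399,  0.01815892]), 'finger_force': 0.0, 'grip_width': 1.0025194233516252}
top [0.02491373 0.59936066 1.64056282] [[0.03, -1.0, 0.0], [-0.98, -0.04, -0.21], [0.21, 0.0, -0.98]] 614.5378371055814
jar_s [([0.614, -0.191, -0.003], 0.62), ([0.642, -0.081, 0.003], 0.62)]
jar_m [([0.614, -0.191, -0.003], 0.62), ([0.642, -0.081, 0.003], 0.62)]
jar_l [([0.614, -0.191, -0.003], 0.62), ([0.642, -0.081, 0.003], 0.62)]
jar_xl [([0.474, -0.418, -0.003], 0.85), ([0.
[... 1458 characters left out ...]
0.272, -0.005], 0.75)]
lid_xl [([0.489, -0.073, -0.003], 0.56)]
easel [([0.621, 0.16, 0.002], 0.95), ([0.505, 0.348, 0.019], 0.47)]
clip1 [([0.496, 0.313, -0.001], 0.95), ([0.483, 0.087, 0.002], 0.92), ([0.53, 0.477, -0.006], 0.6), ([0.476, -0.418, 0.003], 0.18)]
clip1_jaw1 [([0.506, 0.351, 0.015], 0.8), ([0.508, 0.357, 0.018], 0.74)]
clip1_jaw2 [([0.506, 0.351, 0.015], 0.8), ([0.508, 0.357, 0.018], 0.74)]
tube_a [([0.739, -0.203, -0.001], 0.83), ([0.531, 0.478, -0.006], 0.57)]
brush [([0.641, 0.008, -0.0], 0.8)]
knife [([0.778, 0.139, -0.001], 0.84), ([0.79, -0.094, -0.002], 0.41)]
medium [([0.789, -0.089, -0.0], 0.76)]
gesso [([0.671, -0.356, -0.005], 0.9), ([0.644, -0.082, -0.002], 0.66)]
```

View pics/top0.png

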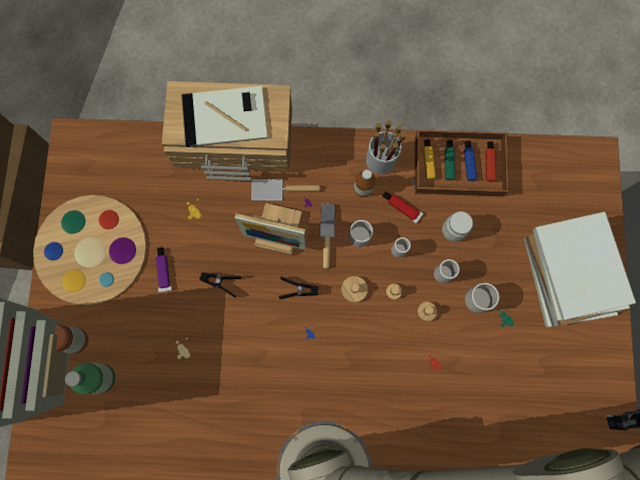

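View pics/scene0.png

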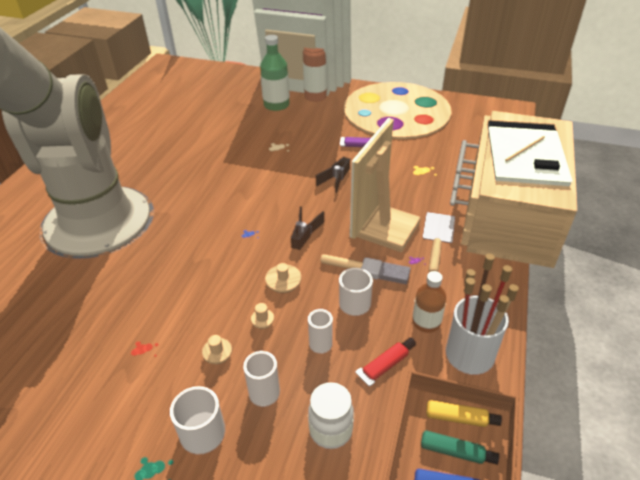

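The top view shows lids at about (355,288), (395,292) and (428,312). The jars are at (361,232), (401,246), (447,271) and (482,297). The clips are at (220,282) with jaws left and (300,288) with jaws right, and the easel is at (270,230). So three lids are present.

```bash
cat >> h.py <<'E'
from scipy.optimize import least_squares
def circ(p):
    f=lambda q:np.hypot(p[:,0]-q[0],p[:,1]-q[1])-q[2]
    m=p[:,:2].mean(0);r=least_squares(f,[*m,.03],loss="soft_l1",f_scale=.001);return r.x
def near(P,x,y,r,z0,z1):
    q=P.reshape(-1,3);k=(np.hypot(q[:,0]-x,q[:,1]-y)<r)&(q[:,2]>z0)&(q[:,2]<z1);return q[k]
def lid(P,x,y):
    k=near(P,x,y,.04,.044,.055);f=near(P,x,y,.055,.010,.024)
    m=(k.max(0)+k.min(0))[:2]/2 if len(k) else None
    h=(f.max(0)-f.min(0))[:2] if len(f) else None
    return len(k),m,h,(f.max(0)+f.min(0))[:2]/2 if len(f) else None
def jar(P,x,y):
    q=near(P,x,y,.055,.05,.1)
    zt=np.percentile(q[:,2],90);q=q[q[:,2]>zt-.006]
    return zt,circ(q),(q.max(0)-q.min(0))[:2],(q.max(0)+q.min(0))[:2]/2
E
python3 - <<'E'
from h import *
np.set_printoptions(precision=4,suppress=True)
for n in("top","scene"):
    P=pts(np.load(n+"0.npz"));print(n)
    for x,y in((.49,-.07),(.49,-.18),(.432,-.271)):print("lid",*lid(P,x,y))
    for x,y in((.475,-.418),(.544,-.317),(.613,-.19),(.643,-.083)):print("jar",*jar(P,x,y))
    e=near(P,.61,.15,.14,.1,.225)
    print("easel",len(e),e.min(0),e.max(0))
    b=near(P,.61,.15,.14,.222,.24)
    if len(b)>10:print("  top",cv2.fitLine(b[:,:2].astype(np.float32),cv2.DIST_L2,0,.01,.01).ravel(),b.min(0),b.max(0),len(b))
    for x,y in((.49,.085),(.497,.312)):
        c=near(P,x,y,.085,.02,.04);print("clip",len(c),c.min(0),c.max(0),cv2.minAreaRect(c[:,:2].astype(np.float32)))
E
```

```text
top
lid 49 [ 0.489  -0.0673] [0.0814 0.0709] [ 0.4849 -0.0668]
lid 45 [ 0.4875 -0.1775] [0.0676 0.067 ] [ 0.4997 -0.1667]
lid 45 [ 0.4344 -0.2698] [0.0725 0.0839] [ 0.4248 -0.2766]
jar 0.08210307781997657 [ 0.4735 -0.4162  0.0347] [0.0709 0.0738] [ 0.4731 -0.4168]
jar 0.08752042980425968 [ 0.5447 -0.3191  0.0247] [0.0524 0.0538] [ 0.5444 -0.3186]
jar 0.07688334259885164 [ 0.6085 -0.1929  0.0197] [0.0437 0.0414] [ 0.608  -0.1927]
jar 0.07338181012494686 [ 0.6455 -0.0794  0.0297] [0.0613 0.0617] [ 0.6447 -0.0803]
easel 876 [0.5937 0.0729 0.1001] [0.6449 0.252  0.225 ]
  top [0.1962 0.9806 0.6168 0.1615] [0.5948 0.074  0.2222] [0.6407 0.2515 0.2378] 376
clip 258 [0.4568 0.0355 0.0205] [0.5155 0.1434 0.04  ] ((0.48327475786209106, 0.08839386701583862), (0.10705993324518204, 0.05876383185386658), 86.73712158203125)
clip 243 [0.457  0.2539 0.0201] [0.5189 0.3664 0.0394] ((0.49733301997184753, 0.31257393956184387), (0.10804861038923264, 0.05876168981194496), 76.43228149414062)
scene
lid 84 [ 0.4896 -0.0686] [0.0742 0.0762] [ 0.4903 -0.0685]
lid 105 [ 0.4874 -0.1792] [0.0437 0.0432] [ 0.4871
[... 170 characters left out ...]
2051359 [ 0.5449 -0.3217  0.0249] [0.0533 0.0559] [ 0.5446 -0.3205]
jar 0.074645487928862 [ 0.609  -0.1954  0.0198] [0.0426 0.0447] [ 0.6091 -0.1948]
jar 0.06969890929160526 [ 0.6456 -0.0819  0.0299] [0.0627 0.0658] [ 0.6455 -0.0811]
easel 2045 [0.5933 0.0676 0.1   ] [0.6574 0.255  0.2248]
  top [0.1963 0.9805 0.6171 0.1537] [0.5946 0.0716 0.222 ] [0.6401 0.2502 0.2324] 398
clip 397 [0.4546 0.0299 0.0201] [0.516  0.1453 0.0348] ((0.4831283390522003, 0.08716152608394623), (0.11386825889348984, 0.06175859272480011), 87.61677551269531)
clip 309 [0.4559 0.2505 0.02  ] [0.52   0.3662 0.0366] ((0.48816001415252686, 0.30931800603866577), (0.1148405522108078, 0.05933956801891327), 86.59896087646484)
```

Call:
send_rows(steps=[18,30.6,-7,0,1,18,30.6,-7,0,1,18,30.6,-7,0,1,18,30.6,-7,0,1,18,30.6,-7,0,1,18,30.6,-7,0,1,18,30.6,-7,0,1,18,30.6,-7,0,1,18,30.6,-7,0,1,18,30.6,-7,0,1,18,30.6,-7,0,1,18,30.6,-7,0,1,18,30.6,-7,0,1,18,30.6,-7,0,1,0,0,0,0,1,0,0,0,0,1], grip_force=40)

```text
clock: 3.4
eef_pos: [0.4359, -0.2725, 0.1333]
tool_rot: [3.115, 0.404, -0.0]
force: [0.2, -0.9, 0.4]
grip_width: 1.001
finger_force: 0.0
```

```bash
cat > look.py <<'E'
from h import *
import sys
np.set_printoptions(precision=4,suppress=True)
s=robot.get_state();print(s["eef_pos"],s["tool_rot"],s["grip_width"],s["force"],s["clock"])
for n in sys.argv[1:]:
    c=robot.capture(n);P=pts(c);print(n)
    for x,y in((.4895,-.0685),(.4875,-.1785),(.4347,-.272)):
        try:print("lid",*lid(P,x,y))
        except Exception as e:print("x")
E
python3 look.py wrist scene
```

```text
[ 0.4359 -0.2725  0.1333] [ 3.1154  0.4042 -0.0003] 1.000621868038433 [ 0.2294 -0.9382  0.3952] 3.4
wrist
lid 0 None [0.0734 0.0466] [ 0.4891 -0.0824]
lid 1414 [ 0.4863 -0.1794] [0.0437 0.0433] [ 0.4863 -0.1795]
lid 1045 [ 0.4342 -0.272 ] [0.0536 0.0534] [ 0.4341 -0.2721]
scene
lid 83 [ 0.49   -0.0692] [0.0728 0.0765] [ 0.4895 -0.0686]
lid 100 [ 0.4879 -0.1803] [0.0434 0.043 ] [ 0.4873 -0.1808]
lid 117 [ 0.4349 -0.2728] [0.0538 0.0559] [ 0.4347 -0.2726]
```

Call:
send_rows(steps=[-1.5,0.5,-30,0,1,0,0,-30,0,1,0,0,-25,0,1,0,0,-16,0,1,0,0,-10,0,1,0,0,0,0,1,0,0,0,0,0,0,0,0,0,0,0,0,0,0,0,0,0,0,0,0,0,0,0,0,0,0,0,0,0,0,0,0,0,0,0], grip_force=30)

```text
clock: 4.8
eef_pos: [0.4342, -0.2727, 0.0229]
tool_rot: [3.115, 0.401, 0.001]
force: [-0.9, 0.7, 6.6]
grip_width: 0.271
finger_force: 29.2
```

Call:
send_rows(steps=[0,0,15,0,0,0,0,30,0,0,0,0,40,0,0,0,0,25,0,0,22,-10,0,0,0,22,-10,0,0,0,22,-10,0,0,0,22,-10,0,0,0,22,-9,0,0,0,0,0,0,0,0,0,0,0,0,0])

```text
clock: 5.9
eef_pos: [0.5434, -0.3212, 0.1319]
tool_rot: [-3.115, -0.401, 0.002]
force: [-1.1, 0.7, -0.5]
grip_width: 0.27
finger_force: 29.7
```

```bash
cat > held.py <<'E'
# held lid (knob hidden): flange centre and jar centre in the same pictures
from h import *
import sys
np.set_printoptions(precision=4,suppress=True)
x,y,r=map(float,sys.argv[1:4]);s=robot.get_state();e=s["eef_pos"];print(e,s["grip_width"],s["clock"])
for n in ("scene","top"):
    c=robot.capture(n);P=pts(c);zf=e[2]-.004
    f=near(P,e[0],e[1],r+.012,zf-.007,zf+.003);print(n,len(f))
    if len(f)>5:print(" flange",f.min(0),f.max(0),(f.min(0)+f.max(0))/2,circ(f))
    try:print(" jar",*jar(P,x,y))
    except Exception as q:print(q)
    cv2.imwrite(f"pics/held_{n}_{int(s['clock']*10)}.png",c["color"])
E
python3 held.py .545 -.3205 .027
```

```text
[ 0.5434 -0.3212  0.1319] 0.26990220335689047 5.9
scene 405
 flange [ 0.5203 -0.3483  0.121 ] [ 0.5704 -0.2937  0.1304] [ 0.5454 -0.321   0.1257] [ 0.543  -0.3217  0.0224]
 jar 0.08436774243030584 [ 0.5449 -0.3217  0.0249] [0.0533 0.0469] [ 0.5447 -0.3243]
top 76
 flange [ 0.5166 -0.3381  0.1209] [ 0.5617 -0.2978  0.1308] [ 0.5392 -0.3179  0.1259] [ 0.5448 -0.3161  0.0225]
 jar 0.08697773938528702 [ 0.5433 -0.3199  0.0247] [0.0213 0.0337] [ 0.5283 -0.3125]
```

Call:
send_rows(steps=[0.7,0.5,-12,0,0,0,0,-6,0,0,0,0,-5,0,0,0,0,-4,0,0,0,0,-3,0,0,0,0,-3,0,0,0,0,-2,0,0,0,0,-2,0,0,0,0,0,0,0])

```text
clock: 6.9
eef_pos: [0.5447, -0.3211, 0.0959]
tool_rot: [3.116, 0.401, 0.001]
force: [-1.4, -0.7, 5.1]
grip_width: 0.269
finger_force: 30.3
```

Call:
send_rows(steps=[0,0,-1,0,0,0,0,0,0,0,0,0,0,0,1,0,0,0,0,1,0,0,0,0,1,0,0,0,0,1,0,0,0,0,1,0,0,15,0,1,0,0,30,0,1,0,0,0,0,1])

```text
clock: 7.9
eef_pos: [0.5464, -0.3222, 0.1435]
tool_rot: [3.113, 0.4, 0.007]
force: [0.6, -0.1, 0.9]
grip_width: 1.0
finger_force: 0.0
```

```bash
cat > seat.py <<'E'
from h import *
import sys
np.set_printoptions(precision=4,suppress=True)
x,y,h=map(float,sys.argv[1:4])
for n in("scene","top","wrist"):
    P=pts(robot.capture(n));k=near(P,x,y,.03,h+.02,h+.045);f=near(P,x,y,.045,h-.005,h+.014)
    if len(k):
        k=k[k[:,2]>k[:,2].max()-.006]
        print(n,"knob",(k.max(0)+k.min(0))/2,np.median(k[:,2]))
    if len(f):
        t=f[f[:,2]>h];print(" flange z",np.median(t[:,2]),(t.max(0)+t.min(0))/2,"want knob",h+.036,"flange",h+.006)
E
python3 seat.py .545 -.321 .085; python3 look.py scene
```

```text
scene knob [ 0.549  -0.3199  0.1204] 0.12012928350837261
 flange z 0.09033814863973827 [ 0.5449 -0.3208  0.0918] want knob 0.121 flange 0.09100000000000001
top knob [ 0.5425 -0.3199  0.1242] 0.12498549171123377
 flange z 0.091135773764736 [ 0.5369 -0.3196  0.0921] want knob 0.121 flange 0.09100000000000001
wrist knob [ 0.5448 -0.3204  0.1181] 0.11882079542128088
 flange z 0.08896337660625514 [ 0.5448 -0.3203  0.092 ] want knob 0.121 flange 0.09100000000000001
[ 0.5447 -0.321   0.1399] [3.1155 0.4007 0.001 ] 1.0042354264831372 [ 0.0239  0.0985 -0.566 ] 8.05
scene
lid 81 [ 0.4898 -0.0695] [0.0666 0.0745] [ 0.4934 -0.0693]
lid 6 [ 0.4963 -0.1754] [0.0297 0.0426] [ 0.4936 -0.1803]
lid 0 None None None
```

Call:
send_rows(steps=[-11.5,28.4,0,0,1,-11.5,28.4,0,0,1,-11.5,28.4,0,0,1,-11.5,28.4,0,0,1,-11.5,28.4,0,0,1,0,0,0,0,1,0,0,0,0,1])

```text
clock: 8.8
eef_pos: [0.4871, -0.1786, 0.1391]
tool_rot: [-3.116, -0.403, 0.001]
force: [-0.3, -0.5, 0.8]
grip_width: 1.002
finger_force: 0.0
```

```bash
python3 look.py wrist
```

```text
[ 0.4871 -0.1786  0.1391] [-3.1155 -0.4028  0.0009] 1.001544580208981 [-0.302  -0.4842  0.8446] 8.8
wrist
lid 1144 [ 0.4892 -0.0684] [0.0739 0.074 ] [ 0.489  -0.0679]
lid 1001 [ 0.4867 -0.1791] [0.0428 0.0432] [ 0.4872 -0.1791]
lid 0 None None None
```

Down 116.5 mm, then grip, lift and carry by (121, −16).

Call:
send_rows(steps=[0,-0.5,-30,0,1,0,0,-30,0,1,0,0,-30,0,1,0,0,-16.5,0,1,0,0,-10,0,1,0,0,0,0,1,0,0,0,0,0,0,0,0,0,0,0,0,0,0,0,0,0,0,0,0,0,0,0,0,0,0,0,0,0,0,0,0,0,0,0])

```text
clock: 10.15
eef_pos: [0.4875, -0.1796, 0.0235]
tool_rot: [3.115, 0.401, 0.002]
force: [-0.2, -0.1, 5.8]
grip_width: 0.275
finger_force: 29.1
```

Call:
send_rows(steps=[0,0,15,0,0,0,0,30,0,0,0,0,40,0,0,0,0,25,0,0,24,-3,0,0,0,24,-3,0,0,0,24,-3,0,0,0,24,-3,0,0,0,25,-4,0,0,0,0,0,0,0,0,0,0,0,0,0])

```text
clock: 11.25
eef_pos: [0.6077, -0.1953, 0.1325]
tool_rot: [-3.116, -0.401, 0.001]
force: [-0.8, 0.7, -1.3]
grip_width: 0.27
finger_force: 29.7
```

```bash
python3 held.py .609 -.1945 .022
```

```text
[ 0.6077 -0.1953  0.1325] 0.2703033638626027 11.25
scene 211
 flange [ 0.5855 -0.2176  0.1215] [ 0.6289 -0.1743  0.131 ] [ 0.6072 -0.196   0.1263] [ 0.6073 -0.1958  0.0185]
 jar 0.07467517354284187 [ 0.6091 -0.1957  0.0197] [0.0434 0.0432] [ 0.6087 -0.1955]
top 12
 flange [ 0.5897 -0.1869  0.1216] [ 0.5988 -0.1761  0.131 ] [ 0.5942 -0.1815  0.1263] [-50.7379  30.637   59.8724]
 jar 0.07605248672292633 [ 0.6106 -0.1934  0.0212] [0.0222 0.0202] [ 0.5985 -0.1816]
```

Call:
send_rows(steps=[1.5,0.5,-15,0,0,0,0,-11,0,0,0,0,-6,0,0,0,0,-4,0,0,0,0,-3,0,0,0,0,-3,0,0,0,0,-2,0,0,0,0,-2,0,0,0,0,-1,0,0,0,0,0,0,0])

```text
clock: 12.35
eef_pos: [0.6098, -0.1951, 0.0866]
tool_rot: [3.116, 0.401, 0.001]
force: [-0.9, -0.3, 5.6]
grip_width: 0.266
finger_force: 30.3
```

Call:
send_rows(steps=[0,0,-1,0,0,0,0,0,0,1,0,0,0,0,1,0,0,0,0,1,0,0,0,0,1,0,0,0,0,1,0,0,15,0,1,0,0,35,0,1,-20,21,0,0,1,-20,21,0,0,1,-20,21,0,0,1,-20,21,0,0,1,-20,21,0,0,1,-20,21,0,0,1,0,0,0,0,1,0,0,0,0,1])

```text
clock: 13.95
eef_pos: [0.4902, -0.0688, 0.1358]
tool_rot: [3.115, 0.402, 0.002]
force: [-0.1, -0.3, -0.4]
grip_width: 1.001
finger_force: 0.0
```

```bash
python3 look.py wrist; python3 seat.py .609 -.195 .075; python3 seat.py .545 -.321 .085
```

```text
[ 0.4902 -0.0688  0.1358] [3.1154 0.4023 0.0024] 1.0013432015964288 [-0.119  -0.2717 -0.4057] 13.95
wrist
lid 1028 [ 0.4894 -0.0681] [0.0737 0.0734] [ 0.4894 -0.0679]
lid 0 None None None
lid 0 None None None
scene knob [ 0.6092 -0.1959  0.1096] 0.10998457705704662
 flange z 0.08049480366459072 [ 0.6095 -0.1967  0.082 ] want knob 0.11099999999999999 flange 0.081
top knob [ 0.6079 -0.1946  0.1156] 0.11527267842479769
 flange z 0.08103854237417725 [ 0.6091 -0.1934  0.0819] want knob 0.11099999999999999 flange 0.081
wrist knob [ 0.6036 -0.1845  0.096 ] 0.09561020685711845
 flange z 0.0788847519146608 [ 0.6076 -0.189   0.082 ] want knob 0.11099999999999999 flange 0.081
scene knob [ 0.5451 -0.321   0.121 ] 0.12032608303232437
 flange z 0.09028328579001242 [ 0.5453 -0.3218  0.092 ] want knob 0.121 flange 0.09100000000000001
top knob [ 0.5437 -0.3171  0.1245] 0.12340051529352292
 flange z 0.09078619931874835 [ 0.5458 -0.3186  0.0914] want knob 0.121 flange 0.09100000000000001
```

Call:
send_rows(steps=[-0.7,0.3,-30,0,1,0,0,-30,0,1,0,0,-27,0,1,0,0,-16,0,1,0,0,-10,0,1,0,0,0,0,1,0,0,0,0,0,0,0,0,0,0,0,0,0,0,0,0,0,0,0,0,0,0,0,0,0,0,0,0,0,0,0,0,0,0,0])

```text
clock: 15.6
eef_pos: [0.4893, -0.0688, 0.0225]
tool_rot: [3.116, 0.401, 0.002]
force: [-0.6, -0.4, 5.9]
grip_width: 0.269
finger_force: 29.1
```

Call:
send_rows(steps=[0,0,15,0,0,0,0,30,0,0,0,0,45,0,0,0,0,40,0,0,-1.5,-35,0,0,0,-1.5,-35,0,0,0,-1.5,-35,0,0,0,-1.5,-35,0,0,0,-1.5,-35,0,0,0,-1.5,-35,0,0,0,-1.5,-35,0,0,0,-1.5,-35,0,0,0,-1.5,-35,0,0,0,-1.5,-35,0,0,0,0,0,0,0,0,0,0,0,0,0])

```text
clock: 17.2
eef_pos: [0.4732, -0.4192, 0.1516]
tool_rot: [-3.116, -0.398, 0.001]
force: [-0.6, 1.2, -0.5]
grip_width: 0.264
finger_force: 29.7
```

```bash
python3 held.py .474 -.4185 .037
```

```text
[ 0.4732 -0.4192  0.1516] 0.26401210834691713 17.2
scene 1074
 flange [ 0.4432 -0.4561  0.1406] [ 0.511  -0.3805  0.1504] [ 0.4771 -0.4183  0.1455] [ 0.4719 -0.4188  0.0297]
 jar 0.08004558023148618 [ 0.4742 -0.4193  0.0347] [0.0714 0.0723] [ 0.4746 -0.4196]
top 223
 flange [ 0.4378 -0.4448  0.1406] [ 0.5119 -0.3812  0.1505] [ 0.4748 -0.413   0.1456] [ 0.4746 -0.4132  0.0285]
 jar 0.0828181832369543 [ 0.4734 -0.4166  0.0348] [0.0681 0.0564] [ 0.4712 -0.4085]
```

Call:
send_rows(steps=[0.5,0.5,-25,0,0,0,0,-15,0,0,0,0,-6,0,0,0,0,-4,0,0,0,0,-3,0,0,0,0,-3,0,0,0,0,-2,0,0,0,0,-2,0,0,0,0,-2,0,0,0,0,0,0,0])

```text
clock: 18.3
eef_pos: [0.4743, -0.4185, 0.0905]
tool_rot: [3.116, 0.4, 0.0]
force: [-4.1, 1.1, 6.9]
grip_width: 0.267
finger_force: 30.3
```

Call:
send_rows(steps=[0,0,-1,0,0,0,0,0,0,1,0,0,0,0,1,0,0,0,0,1,0,0,0,0,1,0,0,0,0,1,0,0,20,0,1,0,0,40,0,1,0,0,30,0,1,0,0,0,0,1])

```text
clock: 19.3
eef_pos: [0.4761, -0.4197, 0.1829]
tool_rot: [3.111, 0.4, 0.007]
force: [0.8, -0.5, -0.3]
grip_width: 0.998
finger_force: 0.0
```

Call:
send_rows(steps=[0,35,0,0.1,1,0,35,0,0.1,1,0,35,0,0.1,1,0,35,0,0.1,1,0,35,0,0.1,1,0,35,0,0.1,1,0,35,0,0.1,1,0,35,0,0.1,1,0,35,0,0.1,1,0,35,0,0.1,1,0,35,0,0.1,1,0,35,0,0.1,1,0,35,0,0.1,1,0,35,0,0,1,0,0,0,0,1,0,0,0,0,1])

```text
clock: 20.9
eef_pos: [0.4741, 0.0723, 0.1783]
tool_rot: [-2.236, -2.206, 0.001]
force: [0.2, -0.9, -0.4]
grip_width: 0.996
finger_force: 0.0
```

```bash
for a in ".474 -.4185 .08" ".609 -.195 .075" ".545 -.321 .085"; do python3 seat.py $a|grep -A1 scene; done
python3 - <<'E'
from h import *
np.set_printoptions(precision=4,suppress=True)
s=robot.get_state();print(s["eef_pos"],s["tool_rot"],s["qpos"])
c=robot.capture("wrist");cv2.imwrite("pics/w1.png",c["color"]);P=pts(c)
np.savez("w1.npz",**{k:c[k] for k in("color","z_map","K","R","t")})
for t in("clip1","clip1_jaw1","clip1_jaw2"):print(t,[(np.round(d["point"],4),round(d["p"],2)) for d in robot.pinpoint(c,t)[:3]])
# rectified top map 0.5 mm/px of points z in .022-.04
q=near(P,.483,.087,.1,.024,.04);print(len(q))
im=np.zeros((400,600),np.uint8)
u=((q[:,1]-.087)*-2000*1+300).astype(int);v=((.483-q[:,0])*2000+200).astype(int)
k=(u>=0)&(u<600)&(v>=0)&(v<400);im[v[k],u[k]]=255;im=cv2.dilate(im,np.ones((3,3)));cv2.imwrite("pics/m1.png",im)
E
```

```text
scene knob [ 0.4751 -0.4179  0.1159] 0.11530626511046475
 flange z 0.08541596514411344 [ 0.4746 -0.4183  0.087 ] want knob 0.11599999999999999 flange 0.08600000000000001
scene knob [ 0.6091 -0.1959  0.1103] 0.11017400949830565
 flange z 0.08029469911634358 [ 0.6094 -0.196   0.0821] want knob 0.11099999999999999 flange 0.081
scene knob [ 0.5454 -0.3202  0.1212] 0.12014902580326367
 flange z 0.09035135683947794 [ 0.5447 -0.3209  0.092 ] want knob 0.121 flange 0.09100000000000001
[0.4745 0.0713 0.1788] [ 2.239   2.2036 -0.0001] [ 0.0004  0.4074 -0.3577  2.1862  0.2537  0.5861 -0.5589]
clip1 [(array([ 0.4797,  0.0847, -0.0027]), 0.86)]
clip1_jaw1 []
clip1_jaw2 []
3129
```

View pics/m1.png

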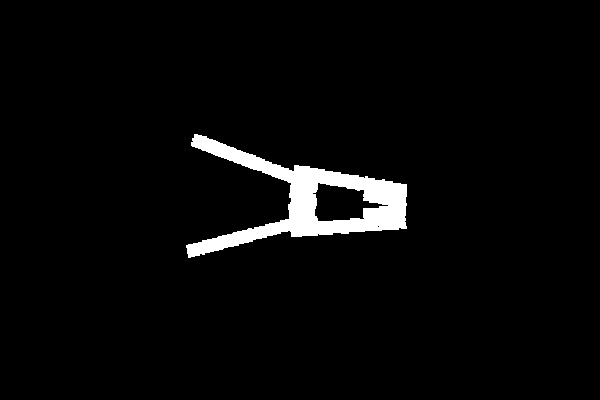

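The map shows the right-hand clip with its handle ends at (193,139) and (188,252), and its jaw tip at (406,206). All three lids read as seated. I'm going to the pinch point, about (0.4847, 0.129).

Call:
send_rows(steps=[5,29,-25,-0.033,1,5.2,28.7,-30,0,1,0,0,-35,0,1,0,0,-35,0,1,0,0,-25,0,1,0,0,-15,0,1,0,0,-10.5,0,1,0,0,0,0,1,0,0,0,0,1])

```text
clock: 22.45
eef_pos: [0.4848, 0.1295, 0.0036]
tool_rot: [2.274, 2.167, 0.0]
force: [0.1, 0.0, 0.4]
grip_width: 1.001
finger_force: 0.0
```

```bash
python3 -c "
from h import *
s=robot.get_state();print(s['eef_pos'],s['tool_rot'],s['force'])
cv2.imwrite('pics/w2.png',robot.capture('wrist')['color'])"
```

```text
[0.48477734 0.12953414 0.00361712] [2.27401096e+00 2.16736557e+00 1.36306272e-04] [0.13390497 0.04048769 0.40513488]
```

View pics/w2.png

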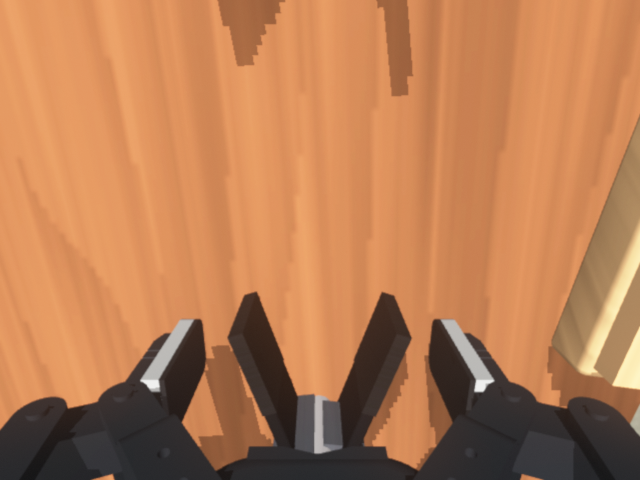

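The handle ends, at (250,295) and (390,295), are centred between the fingers at (190,320) and (445,320). I'm closing with 50 N.

Call:
send_rows(steps=[0,0,0,0,0,0,0,0,0,0,0,0,0,0,0,0,0,0,0,0,0,0,0,0,0,0,0,0,0,0,0,0,0,0,0,0,0,0,0,0,0,0,0,0,0], grip_force=50)

```text
clock: 23.4
eef_pos: [0.4862, 0.13, 0.0049]
tool_rot: [2.273, 2.166, 0.006]
force: [0.5, 0.8, 17.0]
grip_width: 0.264
finger_force: 48.5
```

Call:
send_rows(steps=[0,0,10,0,0,0,0,25,0,0,0,0,30,0,0,0,0,35,0,0,0,0,0,0,0,0,0,0,0,0])

```text
clock: 24.0
eef_pos: [0.485, 0.1292, 0.1043]
tool_rot: [2.274, 2.166, 0.003]
force: [-0.3, -0.0, -1.1]
grip_width: 0.26
finger_force: 49.8
```

```bash
cat > clip.py <<'E'
# map of held clip: points around the pinch point, projected on plan, 0.5 mm/px; centre = tcp
from h import *
import sys
np.set_printoptions(precision=4,suppress=True)
s=robot.get_state();e=s["eef_pos"];print(e,s["tool_rot"],s["grip_width"])
out=[]
for n in("scene","top"):
    c=robot.capture(n);cv2.imwrite(f"pics/c_{n}.png",c["color"]);P=pts(c)
    q=near(P,e[0],e[1],.14,e[2]+.012,e[2]+.035);im=np.zeros((360,400),np.uint8)
    u=((e[1]-q[:,1])*1400+200).astype(int);v=((e[0]-q[:,0])*1400+180).astype(int)
    k=(u>=0)&(u<400)&(v>=0)&(v<360);im[v[k],u[k]]=np.clip((q[k,2]-e[2]-.012)/.023*200+55,0,255);out.append(cv2.dilate(im,np.ones((3,3))))
    print(n,[(d["point"],d["p"]) for t in("clip1_jaw1",) for d in robot.pinpoint(c,t)[:4]])
cv2.imwrite(sys.argv[1],np.hstack(out))
E
python3 clip.py pics/c1.png
```

```text
[0.485  0.1292 0.1043] [2.2742 2.1658 0.003 ] 0.2602264906186093
scene [([0.5061, 0.3567, 0.0161], 0.73), ([0.5048, 0.3466, 0.0137], 0.69)]
top [([0.5069, 0.3513, 0.0114], 0.69), ([0.5069, 0.3503, 0.0165], 0.65)]
```

View pics/c1.png

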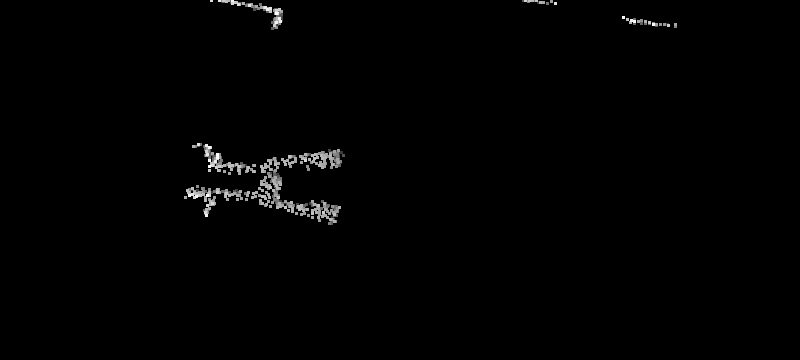

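View pics/c_scene.png

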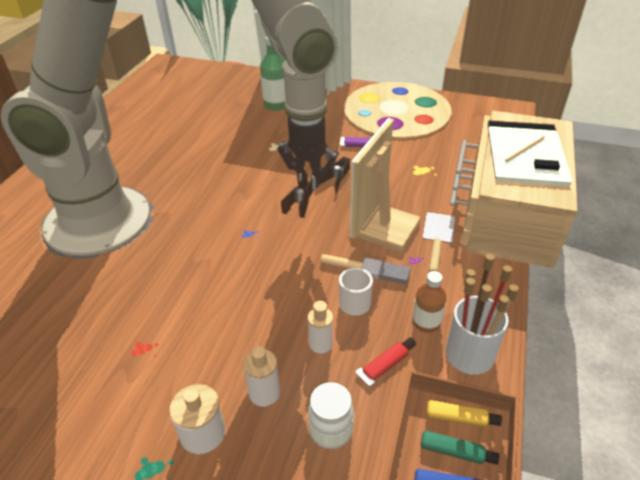

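The clip is open and level in the gripper, with jaw tips in the map at (343,153) and (338,216). Next I carry it around to the outside of the left edge.

Call:
send_rows(steps=[0,0,35,0,0,0,0,36,0,0,0,40,0,-0.03,0,0,40,0,-0.03,0,0,40,0,-0.03,0,0,40,0,-0.03,0,0,40,0,-0.03,0,0,40,0,0,0,29,0,0,0,0,29,0,0,0,0,29,0,0,0,0,29,0,0,0,0,29,0,0,0,0,29,0,0,0,0,0,0,0,0,0,0,0,0,0,0,0,0,0,0])

```text
$.steps: bad value
```

```bash
python3 clip.py pics/c2.png
python3 - <<'E'
from h import *
np.set_printoptions(precision=4,suppress=True)
for n in("scene","top"):
    P=pts(robot.capture(n)); b=near(P,.6178,.162,.11,.218,.236)
    e=np.array([.1965,.9805]);m=np.array([.9805,-.1965]);d=b[:,:2]-[.6178,.162]
    print(n,len(b),"along",np.percentile(d@e,[1,99]),"across",np.percentile(d@m,[2,50,98]),b[:,2].max())
E
```

```text
[0.484  0.1293 0.1024] [-2.2734 -2.1672  0.0028] 0.2611898602656848
scene [([0.5081, 0.3474, 0.0156], 0.79), ([0.495, 0.3128, -0.0004], 0.62), ([0.5092, 0.3567, 0.0169], 0.53)]
top [([0.5087, 0.3507, 0.0192], 0.59), ([0.5056, 0.354, 0.0152], 0.54), ([0.7389, -0.1979, -0.0043], 0.33)]
scene 499 along [-0.0915  0.086 ] across [-0.0884  0.0017  0.0064] 0.23502756778388328
top 395 along [-0.0884  0.0889] across [-0.0071 -0.0014  0.0062] 0.23580697850948545
```

View pics/c2.png

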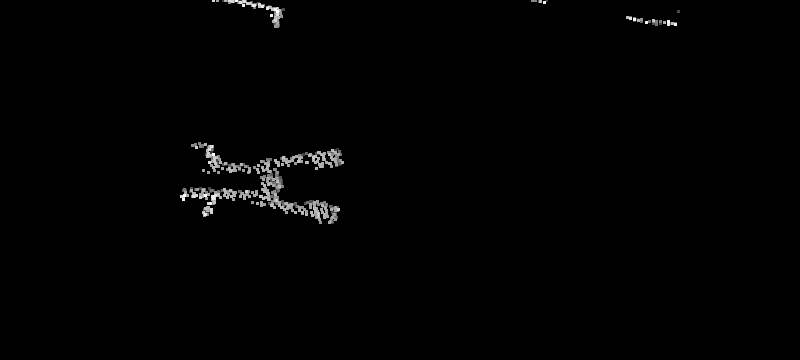

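Call:
send_rows(steps=[0,0,35,0,0,0,0,36,0,0,0,40,0,-0.03,0,0,40,0,-0.03,0,0,40,0,-0.03,0,0,40,0,-0.03,0,0,40,0,-0.03,0,0,40,0,0,0,29,0,0,0,0,29,0,0,0,0,29,0,0,0,0,29,0,0,0,0,29,0,0,0,0,29,0,0,0,0,0,0,0,0,0,0,0,0,0,0])

```text
clock: 26.1
eef_pos: [0.6584, 0.3691, 0.1733]
tool_rot: [-2.431, -1.99, 0.002]
force: [-0.4, -0.2, -1.0]
grip_width: 0.262
finger_force: 49.8
```

```bash
python3 clip.py pics/c3.png; python3 -c "
import cv2,numpy as np
a=cv2.imread('pics/c_scene.png')[40:280,230:470];cv2.imwrite('pics/c3b.png',cv2.resize(a,(480,480)))"
```

```text
[0.6584 0.3691 0.1733] [-2.4305 -1.99    0.0023] 0.2620482556916881
scene [([0.507, 0.3494, 0.0157], 0.82), ([0.5096, 0.3546, 0.0146], 0.6)]
top [([0.5051, 0.352, 0.0161], 0.52), ([0.507, 0.3513, 0.0183], 0.49)]
```

View pics/c3.png

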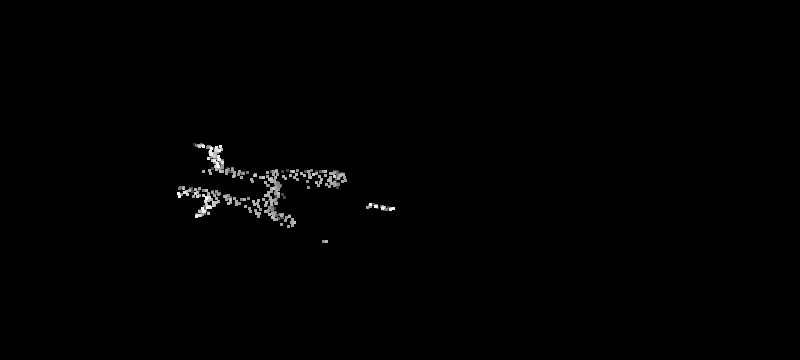

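The clip's midline follows the board, with about 10 mm clearance per side: upper jaw at (344,178), board edge at (367,207). I'm sliding it on.

Call:
send_rows(steps=[-2,-11,0,0,0,-2,-11,0,0,0,-2,-11,0,0,0,-2,-11,0,0,0,-1.5,-8,0,0,0,-0.8,-4,0,0,0,0,0,0,0,0,0,0,0,0,0])

```text
clock: 27.1
eef_pos: [0.6484, 0.3139, 0.1744]
tool_rot: [-2.43, -1.991, -0.001]
force: [-0.8, 0.6, -0.1]
grip_width: 0.262
finger_force: 49.8
```

```bash
python3 clip.py pics/c4.png
```

```text
[0.6484 0.3139 0.1744] [-2.4297 -1.9911 -0.0006] 0.26219692168504827
scene [([0.5076, 0.3479, 0.0151], 0.82), ([0.5087, 0.359, 0.0164], 0.76), ([0.6169, 0.1599, -0.001], 0.65)]
top [([0.5054, 0.3516, 0.0125], 0.6), ([0.5088, 0.3525, 0.0178], 0.44)]
```

View pics/c4.png

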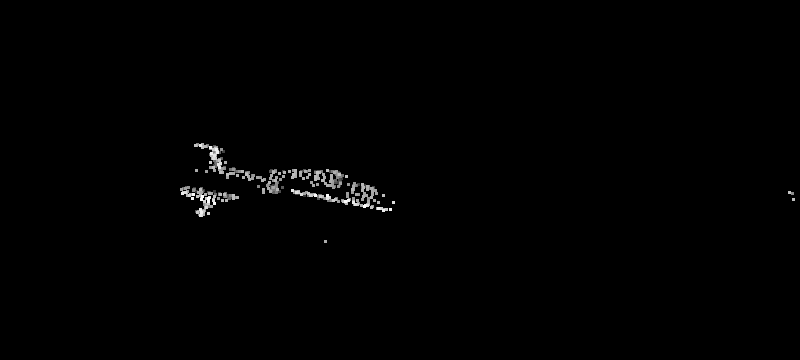

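It's in about 38 mm (board edge u≈290, jaw tip u≈344) and no contact force shows. Releasing.

Call:
send_rows(steps=[0,0,0,0,0.35,0,0,0,0,0.45,0,0,0,0,0.55,0,0,0,0,0.7,0,0,0,0,1,0,0,0,0,1,0,0,0,0,1,0,0,0,0,1,0,0,0,0,1])

```text
clock: 28.2
eef_pos: [0.6483, 0.3135, 0.1743]
tool_rot: [2.43, 1.991, -0.0]
force: [0.3, -0.4, 0.4]
grip_width: 1.002
finger_force: 0.0
```

Call:
send_rows(steps=[0,0,10,0,1,0,0,20,0,1,0,0,40,0,1,0,0,40,0,1,0,0,30,0,1,0,0,0,0,1,0,0,0,0,1])

```text
clock: 28.9
eef_pos: [0.6484, 0.3136, 0.3156]
tool_rot: [2.43, 1.991, 0.003]
force: [-0.1, -0.3, -0.4]
grip_width: 1.0
finger_force: 0.0
```

Run:
```python
from h import *
np.set_printoptions(precision=4,suppress=True)
s=robot.get_state();print(s["eef_pos"],s["qpos"])
e=np.array([.1965,.9805]);m=np.array([.9805,-.1965])
for n in("scene","top","wrist"):
    c=robot.capture(n);cv2.imwrite(f"pics/d_{n}.png",c["color"]);P=pts(c)
    q=near(P,.645,.28,.1,.12,.205);d=q[:,:2]-[.6178,.162]
    k=(abs(d@m)<.06)&(d@e>.092);h=q[k];d=d[k]
    if len(h):print(n,len(h),"along",(d@e).min(),(d@e).max(),"across",(d@m).min(),(d@m).max(),"z",np.percentile(h[:,2],[2,50,98]))
    print([(d["point"],round(d["p"],2)) for t in("clip1","clip1_jaw1") for d in robot.pinpoint(c,t)[:4]])
a=cv2.imread('pics/d_scene.png')[60:260,240:480];b=cv2.imread('pics/d_wrist.png')
cv2.imwrite('pics/d.png',np.hstack([cv2.resize(a,(400,333)),cv2.resize(b,(400,333))]))
```

```text
[0.6484 0.3136 0.3156] [-0.332   0.5424 -0.3236  1.505   0.1836  1.1222 -0.8898]
scene 280 along 0.09228847893856888 0.1682931456148352 across -0.02220196816705283 0.02393859217099643 z [0.1717 0.1935 0.2037]
[([0.4951, 0.3141, 0.0013], 0.96), ([0.6373, 0.2641, 0.172], 0.83), ([0.6711, -0.3534, -0.004], 0.61), ([0.5085, 0.3492, 0.0159], 0.57), ([0.5064, 0.3561, 0.0175], 0.56)]
[([0.498, 0.3121, 0.0036], 0.51), ([0.6414, -0.0809, 0.0007], 0.15), ([0.5086, 0.3498, 0.0187], 0.7), ([0.505, 0.3507, 0.0155], 0.52)]
wrist 3398 along 0.09201155833302882 0.16774261752189848 across -0.024685752591527374 0.022506073454431355 z [0.1715 0.2001 0.2022]
[([0.497, 0.3188, -0.004], 0.71), ([0.6372, 0.2682, 0.1698], 0.71), ([0.5127, 0.3523, 0.0151], 0.97), ([0.5065, 0.3521, 0.0142], 0.64), ([0.6416, 0.0092, -0.0015], 0.46)]
```

View pics/d.png

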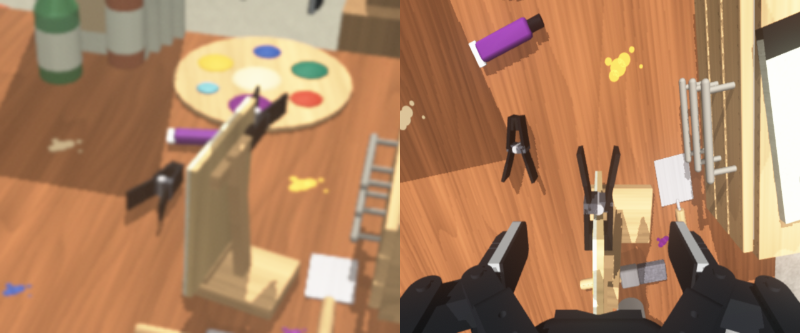

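The left clamp is seated: pivot about 16 mm outside the edge, pad centres about 24 mm in, upright. Now the second clip.

Call:
send_rows(steps=[-26,-8,0,0,1,-26,-8,0,0,1,-26,-8,0,0,1,-26,-8,0,0,1,-26,-8,-30,0,1,-26,-8,-30,0,1,0,0,-40,0,1,0,0,-36,0,1,0,0,0,0,1,0,0,0,0,1])

```text
clock: 30.35
eef_pos: [0.4924, 0.2657, 0.1786]
tool_rot: [-2.43, -1.991, 0.001]
force: [0.1, 1.3, 0.7]
grip_width: 1.001
finger_force: 0.0
```

Run:
```python
from h import *
np.set_printoptions(precision=4,suppress=True)
s=robot.get_state();print(s["eef_pos"],s["tool_rot"],s["qpos"])
c=robot.capture("wrist");P=pts(c)
q=near(P,.496,.313,.09,.024,.04);x0,y0=.496,.313
im=np.zeros((300,300),np.uint8);u=((y0-q[:,1])*2000+150).astype(int);v=((x0-q[:,0])*2000+150).astype(int)
k=(u>=0)&(u<300)&(v>=0)&(v<300);im[v[k],u[k]]=255;im=cv2.dilate(im,np.ones((3,3)))
c2=cv2.resize(c["color"],(400,300));cv2.imwrite("pics/m2.png",np.hstack([cv2.cvtColor(im,8),c2]))
```

```text
[0.4924 0.2657 0.1786] [-2.4297 -1.9911  0.0014] [-0.3691  0.4872 -0.32    2.0176  0.2382  0.6729 -1.0395]
```

View pics/m2.png

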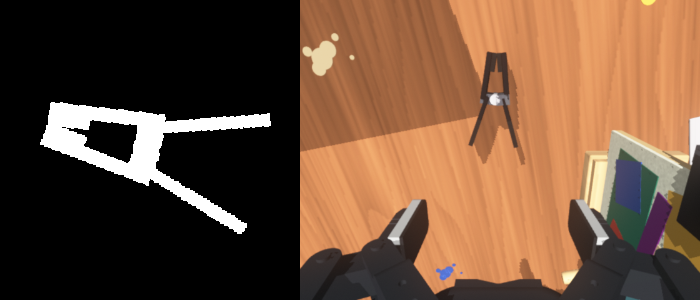

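The clip 2 map has its jaw tip midpoint at (46,124) and the handle-end midpoint at (256,175), so the pinch point is (0.4868, 0.2733). Turning −0.041 and descending.

Call:
send_rows(steps=[-5.6,7.6,-35,-0.041,1,0,0,-40,0,1,0,0,-35,0,1,0,0,-30,0,1,0,0,-20,0,1,0,0,-13,0,1,0,0,0,0,1,0,0,0,0,1])

```text
clock: 31.2
eef_pos: [0.4876, 0.2736, 0.0065]
tool_rot: [2.47, 1.94, 0.003]
force: [1.5, -0.5, -0.0]
grip_width: 1.0
finger_force: 0.0
```

Call:
send_rows(steps=[0,0,0,0,0,0,0,0,0,0,0,0,0,0,0,0,0,0,0,0,0,0,0,0,0,0,0,0,0,0,0,0,0,0,0,0,0,0,0,0,0,0,0,0,0], grip_force=50)

```text
clock: 32.1
eef_pos: [0.4879, 0.2737, 0.0072]
tool_rot: [2.47, 1.94, 0.005]
force: [-0.6, -1.5, 14.5]
grip_width: 0.262
finger_force: 48.7
```

Call:
send_rows(steps=[0,0,10,0,0,0,0,30,0,0,0,0,40,0,0,0,0,45,0,0,0,0,45,0,0,0,-40,0,0,0,0,-40,0,0,0,0,-40,0,0,0,0,-40,0,0,0,0,-40,0,0,0,0,-40,0,0,0,0,-40,0,0.02,0,0,-40,0,0.02,0,22,0,0,0,0,22,0,0,0,0,22,0,0,0,0,23,0,0,0,0,0,0,0,0,0,0,0,0,0,0])

```text
clock: 34.0
eef_pos: [0.5752, -0.047, 0.1755]
tool_rot: [-2.431, -1.989, 0.001]
force: [-1.0, 0.4, -0.8]
grip_width: 0.26
finger_force: 49.4
```

```bash
python3 clip.py pics/c5.png
```

```text
[ 0.5752 -0.047   0.1755] [-2.4309 -1.9895  0.0008] 0.2597003642344463
scene [([0.5759, 0.0338, 0.1831], 0.92), ([0.6054, 0.0388, 0.1841], 0.44)]
top [([0.6046, 0.0284, 0.1862], 0.58), ([0.5746, 0.0364, 0.1773], 0.57)]
```

View pics/c5.png

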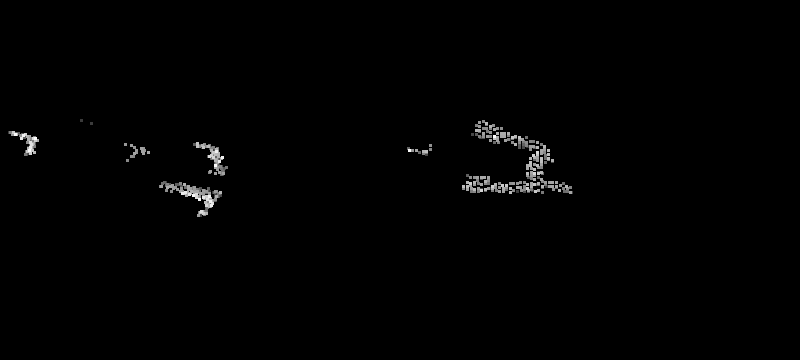

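The second clip is open ahead of the right edge. Its jaw midpoint is (0.590, 0.034), about 2 mm off the board plane. Sliding it on by 60 mm.

Call:
send_rows(steps=[3,11,0,0,0,2.2,11,0,0,0,2.2,11,0,0,0,2.2,11,0,0,0,1.6,8,0,0,0,1.4,7,0,0,0,0,0,0,0,0,0,0,0,0,0])

```text
clock: 35.0
eef_pos: [0.5882, 0.012, 0.1752]
tool_rot: [2.431, 1.99, -0.001]
force: [-0.2, -0.1, -1.1]
grip_width: 0.262
finger_force: 49.4
```

Run:
```python
from h import *
np.set_printoptions(precision=4,suppress=True)
print(robot.get_state()["eef_pos"])
e=np.array([.1965,.9805]);m=np.array([.9805,-.1965])
for n in("scene","top"):
    c=robot.capture(n)
    for d in robot.pinpoint(c,"clip1_jaw1")[:5]:
        p=np.array(d["point"]);w=p[:2]-[.6178,.162];print(n,p,round(d["p"],2),"along",w@e,"across",w@m)
```

```text
[0.5882 0.012  0.1752]
scene [0.5914 0.0928 0.1826] 0.81 along -0.07303820000000001 across -0.012287399999999976
scene [0.6179 0.0982 0.1841] 0.55 along -0.06253625000000002 across 0.012634749999999991
scene [ 0.476  -0.4216  0.0679] 0.36 along -0.6000835 across -0.02435750000000004
top [0.6179 0.0905 0.1831] 0.64 along -0.07008610000000001 across 0.014147799999999992
top [0.5935 0.0978 0.1818] 0.62 along -0.06772305 across -0.01121084999999999
```

Along is about −0.068 and the jaws straddle the board symmetrically. Releasing and rising.

Call:
send_rows(steps=[0,0,0,0,0.35,0,0,0,0,0.45,0,0,0,0,0.55,0,0,0,0,0.7,0,0,0,0,1,0,0,0,0,1,0,0,0,0,1,0,0,0,0,1,0,0,0,0,1])

```text
clock: 36.1
eef_pos: [0.5883, 0.0121, 0.1753]
tool_rot: [2.431, 1.99, 0.0]
force: [-0.3, -0.7, -0.4]
grip_width: 1.001
finger_force: 0.0
```

Call:
send_rows(steps=[0,0,10,0,1,0,0,20,0,1,0,0,40,0,1,0,0,40,0,1,0,0,30,0,1,-40,0,0,0,1,-40,0,0,0,1,-40,0,0,0,1,0,0,0,0,1,0,0,0,0,1,0,0,0,0,1])

```text
clock: 37.2
eef_pos: [0.4694, 0.0122, 0.3159]
tool_rot: [2.431, 1.989, 0.002]
force: [0.1, -0.7, -0.5]
grip_width: 1.0
finger_force: 0.0
```

```bash
for a in ".474 -.4185 .08" ".609 -.195 .075" ".545 -.321 .085"; do python3 seat.py $a|grep -A1 scene; done
python3 - <<'E'
from h import *
np.set_printoptions(precision=4,suppress=True)
print(robot.get_state()["eef_pos"])
e=np.array([.1965,.9805]);m=np.array([.9805,-.1965])
for n in("scene","top"):
    c=robot.capture(n);cv2.imwrite(f"pics/f_{n}.png",c["color"])
    for t in("clip1","clip1_jaw1","brush"):
      for d in robot.pinpoint(c,t)[:4]:
        p=np.array(d["point"]);w=p[:2]-[.6178,.162];print(n,t,p,round(d["p"],2),"along",w@e,"across",w@m)
    P=pts(c)
    q=near(P,.6178,.162,.2,.155,.21);d=q[:,:2]-[.6178,.162];k=(abs(d@m)<.05)&(abs(d@e)>.092)
    for sgn in(1,-1):
        j=k&(sgn*(d@e)>0)
        if j.any():print(sgn,j.sum(),(d[j]@e).min(),(d[j]@e).max(),(d[j]@m).min(),(d[j]@m).max(),np.percentile(q[j,2],[2,98]))
E
```

```text
scene knob [ 0.4749 -0.4178  0.1157] 0.11532580780399573
 flange z 0.08545022594539836 [ 0.4748 -0.418   0.087 ] want knob 0.11599999999999999 flange 0.08600000000000001
scene knob [ 0.6095 -0.1958  0.1108] 0.11014678454246316
 flange z 0.08031645352616687 [ 0.6092 -0.1963  0.082 ] want knob 0.11099999999999999 flange 0.081
scene knob [ 0.5452 -0.3202  0.1201] 0.11999678147269129
 flange z 0.09043271069298722 [ 0.5448 -0.3207  0.092 ] want knob 0.121 flange 0.09100000000000001
[0.4685 0.0121 0.3151]
scene clip1 [0.639  0.2625 0.1722] 0.75 along 0.10270605000000001 across 0.001038349999999997
scene clip1 [0.5918 0.0533 0.1688] 0.64 along -0.11168935000000002 across -0.004133450000000021
scene clip1_jaw1 [0.5989 0.0899 0.1838] 0.96 along -0.07440790000000001 across -0.004363800000000026
scene clip1_jaw1 [0.61   0.0933 0.1837] 0.61 along -0.06889305000000003 across 0.005851649999999974
scene clip1_jaw1 [0.6359 0.2315 0.1866] 0.43 along 0.07170140000000001 across 0.004090300000000006
scene clip1_jaw1 [0.6418 0.0137 0.0008] 0.35 along -0.14069215000000002 across 0.052672950000000024
1 283
[... 343 characters left out ...]
 -0.1153561 across -0.0025826999999999985
top clip1 [ 0.5424 -0.322  -0.0018] 0.31 along -0.4893781 across 0.02117629999999997
top clip1_jaw1 [0.5955 0.0948 0.1822] 0.61 along -0.07027155000000002 across -0.008660349999999983
top clip1_jaw1 [0.6239 0.2311 0.1819] 0.61 along 0.06895119999999999 across -0.007597100000000005
top clip1_jaw1 [0.6116 0.0886 0.186 ] 0.5 along -0.073187 across 0.008344000000000018
top brush [0.6408 0.0133 0.0021] 0.88 along -0.14128085 across 0.05177105000000002
1 298 0.09298902576555065 0.16878052306234212 -0.02482744671649126 0.021756064387010443 [0.1732 0.2072]
-1 6 -0.10904648332278967 -0.09347753604750075 0.01402061220093192 0.017902001604557908 [0.1935 0.2035]
```

View pics/f_scene.png

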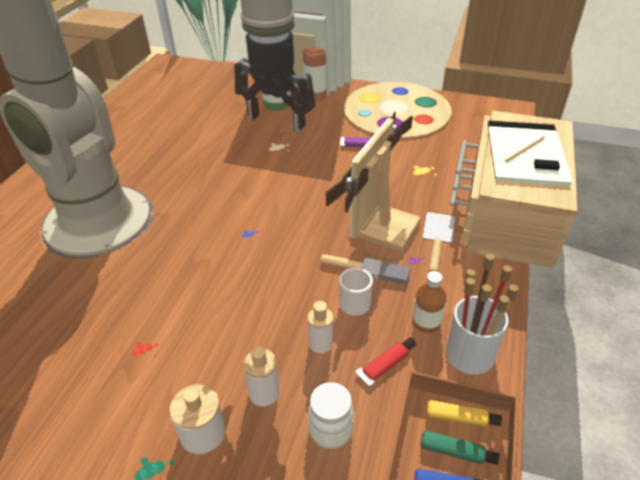

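The picture shows a clamp on each side edge of the board, at (350,185) and (395,130), and three lids seated. The fourth jar, at (355,290), is open. Handing in.

```bash
python3 -c "
from workcell import robot
print(robot.sign_off())"
```

```text
the job is handed in; nothing more can be done
None
```

The job is handed in: lids s, m and xl are home on their jars, jar_l stays open because it had no lid, and one clamp grips each side edge of the easel's board. The hand-in returned no verdict; the last pictures showed all of this in place.

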